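# Close and lock the sprung sandwich press

## Robot

A 6-joint arm with a two-finger parallel gripper is mounted at the origin on the work surface. World frame = base frame: x ahead of the robot, y to its left, z up, the work surface at z = 0. Lengths are in mm, angles in rad, forces in N, time in s.
With the tool pointing down it reaches from about 350 to 975 mm from the base axis. Payload 7.1 kg.
Tool frame: the origin (TCP) lies midway between the tips of the shut fingers; the grasp point (between the pads) lies 19 mm behind it (ctrl.grip_depth is the distance from the TCP to the grasp point, in mm); z points along the fingers, y is the line along which they close (so a half turn about z gives the same grasp; the last joint's range is limited). The gripper opens to 88 mm and grips with 3 to 60 N. Pads are 20 mm wide; open, the fingers measure 115 mm over their backs; the gripper's body (75 mm by 178 mm) begins 61 mm behind the grasp point.
Start: joints at [-1.271, 0.423, 1.63, -0, 1.089, -0.019], TCP at [195.909, -593.485, 201.175] pointing down, gripper open.
Joint ranges: [-3, 3], [-0.9, 2.11], [0.09, 2.58], [-1.31, 4.45], [0.11, 2.69], [-2.54, 2.54]. Speed limits (rad/s): [2.39, 2.39, 3.01, 3.14, 3.14, 3.14].

## Interface

Orientations are given as a rotation vector (axis times angle).
In Python, from workcell import ctrl, cams gives the robot as it stands.
- The arm moves only by the tool move_arm, never from a script. Its argument "steps" is a list of rows, each a list of 3 entries, a list of its own where there are three numbers: the shift along the tool's x, y, z in units of 25 mm (1.0 is 25 mm), then the turn about the tool's z in units of 5 degrees (1.0 is 5 degrees), then the closure, from 0 (fully open) to 1 (shut). A call has 1 to 20 rows; each row shifts and turns the commanded pose from where the row before left it, along the tool's axes as they then stand; what a row does not reach is not made up. A row lasts 1/12 s, in which the tool goes at most 41.7 mm and 7.16 degrees, less where a joint would pass 70% of its speed; a pose out of reach is approached as far as the arm can. A call is refused whole if a number of a shift passes 1 or a number of a turn 1, either way. A call with a gripper value outside its range is refused whole. The fingers move at their own pace and stop on an object; the grip force is fixed at half the most. Time passes only in rows, so rows that do not move let the fingers close. It gives the time, the measured TCP pose, the force, the opening and the grip force at its end, in the units of the state.
- ctrl.get_obs(): the state, without advancing time (a new reading comes with each control period).
- cams.get_image(name): name is "scene" or "top" or "wrist"; returns a dict with "image" (420x560x3 uint8, red, green, blue), "camera_matrix" (3x3 intrinsics, pixels), "k1" (the pictures are not rectified: a ray, as slopes to the right and down, at radius r is drawn at 1 + k1 r^2 times it, then the intrinsics apply), "xyz" and "rotation" of the camera in the world; the wrist camera has in their place "mount" (4x4, takes a point from camera to tool coordinates, whose origin is the TCP and whose axes are the flange's). Camera axes: x right, y down, z forward; pixel columns grow to the right and rows downward; lengths in mm; the calibration is good to about 2 mm. A picture is of the moment at which its call begins: read the wrist's pose just before it. There is no depth.
- ctrl.close_job(): hands the job in; it is judged then, once.
Trained networks look in the newest picture that a camera, given by its name, has taken for a name from the list of things; names that differ only in an ending like _2 or _b are one class to them, and where a whole thing is asked for, a point or a joint stands for the part that bears it (a point fixed in the world has none). Each returns a list of dicts, best first, with "p" (0 to 1); they miss things now and then, are a little off and sometimes report something else, mostly with a low value. They report only what shows in the picture. A call takes as long as a camera call.
- cams.boxes_of(camera, thing): "rect" ([centre column, centre row, width, height] in pixels, round what is visible of it).
- cams.cut_out(camera, thing): "pixels" (420x560 bool, what is visible of it) and "rect" ([centre column, centre row, width, height] in pixels, round what is visible of it).
The state is a dict: "t": time; "qpos": joint angles; "qvel": joint speeds; "joint_torque": joint torques, N m; "ee_pos": TCP position; "orientation": TCP orientation; "ft_force": force on the tool from outside, world axes, zero at the start; "moment": the same for the moment, N m; "width": finger opening in mm; "grasp_force": force on a finger pad.
Only numpy, scipy, OpenCV 4.12 (cv2) and the standard library are available. Lean on these libraries where they do the work, as an engineer would, in place of code of your own. Each camera call takes 0.05 s, during which the arm holds its last target. There are 200 camera calls.

## Task

Close the sandwich press for putting away: push its sprung upper plate down until it lies level on the rubber pads of the lower plate, and while you hold it down slide the lock bolt across under the keeper until it is fully home, then let go so that the bolt keeps it shut. Press only as firmly as the spring asks: neither squash the plates together nor force the bolt against the keeper (stay well under about 25 N). Leave the other things on the worktop where they stand.

Things in the scene. Friction and masses are not known exactly. Their poses are not given: they have to be found in the camera images.
- press: sandwich press, steel housing 250 (x) x 240 (y) x 58 mm high, fixed on the worktop; origin at the centre of its underside, front to its own -x, z up. Its upper plate, 225 x 230 x 24 mm, 0.4 to 0.8 kg, is hinged along the rear; a spring holds its front edge up at about 0.42 rad. Level, its underside is 76 and its top 100 mm above the worktop.
- hinge_mid (a point): middle of the hinge axis of the upper plate, at (115, 0, 76) mm in the press frame; the axis runs along the press's y
- upper_plate (a joint): tilt of the upper plate, rad: 0 = level on the rubber pads, 0.42 = sprung open. Pushing down at the fin takes about 4 to 6 N at first, rising to 10 to 12 N just before level; then the pads stop it firmly and take all further push. Let go unbolted, it springs open. The bolt passes under the keeper only below about 0.008 rad (fin within 1.8 mm of level).
- lock_bolt (a joint): travel, m, of the black and steel lock bolt lying along y on the upper plate's front edge: 0 = out, 0.036 = fully home (end stop); grows to the press's +y, the fin moves with it. It rubs with 1.5 N and stays where left. Its steel tongue (14 wide, 8 mm high) is clear of the keeper up to 0.016 and right through it beyond 0.030.
- fin_top (a point): centre of the top edge of the bolt's upright black thumb fin, 28 (x) x 12 (y) x 32 mm tall, on a foot 50 mm long (y), 5.5 mm high; it tilts with the plate. In the plate's frame it is 205 mm in front (-x) of the hinge axis, 61.5 mm above it and, bolt out, 30 mm to the -y side of hinge_mid. Pinch it across y.
- bolt_tip (a point): middle of the free +y end of the bolt's tongue, 138 mm to the +y side of the fin, 29 mm above the underside of the upper plate
- keeper: fixed steel staple at the press's +y side in line with the bolt: two posts 22 mm apart under a cross bar 32 (x) x 12 (y) x 7 mm, its underside 110.8 mm above the worktop (1.8 mm above the tongue of the level plate). Origin under its middle, at (-90, 132, 58) mm in the press frame.
- keeper_mouth (a point): centre of the keeper's opening on the side where the tongue enters, level with the tongue's middle when the plate is level
- lower_plate: dark ribbed lower plate of the press, 200 x 210 x 10 mm, fixed, with two rubber pads at its front corners (tops 76 mm above the worktop) on which the upper plate rests when level; origin at the centre of its underside, 58 mm above the worktop
- mug: white mug, 80 mm wide, 95 mm high, bystander beside the press; origin at its underside
- spice_jar: small amber jar, 44 mm wide, 90 mm high, bystander beside the press; origin at its underside
- spatula: spatula lying in front of the press, bystander; origin at its underside
- food_tin: food tin, 74 mm wide, 110 mm high, bystander; origin at its underside
- bowl: bowl, 140 mm wide, 60 mm high, bystander; origin at its underside
- sauce_bottle: green glass bottle, 60 mm wide, 190 mm high, bystander; origin at its underside
- tumbler: grey tumbler, 72 mm wide, 110 mm high, bystander; origin at its underside

How it is judged:
By the outcome, as a careful person would: the job done as asked, in the order asked, and still so for the second after the job is handed in, with the robot touching nothing.
It also fails if it takes over 61 s, if anything falls off the work surface, if the arm or the gripper's body presses on something with over 40 N, if the wrist force passes 120 N, or if a joint passes its speed limit or range.

## Working session

There is one attempt and no reset: what is moved stays moved. The work goes in short steps, Python scripts to look and compute and a tool call to move; the robot and the scene stay as the last step left them, time stands still between calls to the robot, and variables do not carry over. Pictures are saved under pics/ and viewed, at most 10 in all, crops included, and the job is handed in when it is done.

Besides the shell and the picture viewer there is one more tool, called after "Request:" as a command line: name --argument value ..., lists and objects as JSON in quotes. move_arm: Moves the arm, as the interface text tells. Its arguments: {"type":"object","properties":{"steps":{"type":"array"}},"required":["steps"]}

```bash
mkdir -p pics; ls; cat > h.py <<'E'
import numpy as np, cv2
from workcell import ctrl, cams
def snap(n,f=None):
    d=cams.get_image(n)
    if f: cv2.imwrite('pics/'+f,d['image'][:,:,::-1])
    return d
def proj(d,P):
    P=np.atleast_2d(P).astype(float);R=np.array(d['rotation']);c=(P-np.array(d['xyz']))@R
    s=c[:,:2]/c[:,2:];r2=(s**2).sum(1,keepdims=True);s=s*(1+d['k1']*r2)
    K=np.array(d['camera_matrix']);return s@K[:2,:2].T+K[:2,2]
E
python3 - <<'E'
from h import *
for n in ['scene','top']:
    d=snap(n,n+'0.png');print(n,d['camera_matrix'],d['k1'],d['xyz'],d['rotation'])
    for t in ['press','fin_top','keeper','bolt_tip','lower_plate','mug','spice_jar','spatula','food_tin','bowl','sauce_bottle','tumbler']:
        print(t,[(np.round(b['rect']).tolist(),round(b['p'],2)) for b in cams.boxes_of(n,t)[:2]])
print(ctrl.get_obs())
E
```

```text
pics
scene [[505.00468045   0.         271.72740643]
 [  0.         505.00468045 209.68554501]
 [  0.           0.           1.        ]] -0.04201751660954808 [1365.15734856 -299.04689217 1313.16310421] [-2.11863001 -1.49343353  0.47627762]
press [([313.0, 234.0, 111.0, 112.0], 0.58)]
fin_top [([315.0, 194.0, 46.0, 20.0], 0.88)]
keeper []
bolt_tip [([315.0, 191.0, 51.0, 14.0], 0.81), ([124.0, 208.0, 35.0, 37.0], 0.27)]
lower_plate []
mug [([248.0, 267.0, 29.0, 44.0], 0.58)]
spice_jar [([375.0, 224.0, 22.0, 25.0], 0.82), ([314.0, 192.0, 48.0, 17.0], 0.38)]
spatula [([282.0, 189.0, 79.0, 27.0], 0.75)]
food_tin [([125.0, 207.0, 32.0, 33.0], 0.74)]
bowl [([89.0, 273.0, 48.0, 52.0], 0.92)]
sauce_bottle [([400.0, 145.0, 28.0, 50.0], 0.83)]
tumbler [([417.0, 194.0, 29.0, 38.0], 0.87), ([281.0, 189.0, 76.0, 24.0], 0.3)]
top [[405.01461648   0.         276.40276864]
 [  0.         405.01461648 206.52478209]
 [  0.           0.           1.        ]] -0.058080636372699286 [ 320.69610992  -18.12362837 1244.21570746] [-2.1710598   2.05373159 -0.20514725]
press [([243.0, 179.0, 99.0, 92.0], 0.97)
[... 541 characters left out ...]
]
{'t': 1.3, 'qpos': array([-1.27096880e+00,  4.23096596e-01,  1.62992468e+00,  1.84550046e-06,
        1.08865763e+00, -1.89876947e-02]), 'qvel': array([-2.97365221e-05, -6.96103116e-04, -5.78897554e-06, -1.55447047e-03,
       -4.10621330e-04,  1.04164663e-03]), 'joint_torque': array([ 2.53944490e-03, -5.44571364e+01, -2.74049342e+01,  6.45622378e-02,
        1.67757436e-02, -1.41057180e-05]), 'ee_pos': array([ 195.91839735, -593.44578688,  201.16747199]), 'orientation': array([-3.10167760e+00, -4.98660621e-01,  1.64190750e-05]), 'ft_force': array([0.57866831, 0.4119384 , 0.28410786]), 'moment': array([-0.03584751, -0.01810528, -0.01190688]), 'grasp_force': 0.0, 'width': 87.82408229265748}
```

```bash
sed -i "s/R=np.array(d\['rotation'\])/R=cv2.Rodrigues(np.array(d['rotation'],float))[0]/" h.py
python3 -c "
import cv2
a=cv2.imread('pics/top0.png')[120:270,150:350];cv2.imwrite('pics/topc.png',cv2.resize(a,None,fx=4,fy=4,interpolation=2))
a=cv2.imread('pics/scene0.png')[150:300,220:420];cv2.imwrite('pics/scenec.png',cv2.resize(a,None,fx=4,fy=4,interpolation=2))"
```

```text
(no output)
```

View pics/topc.png

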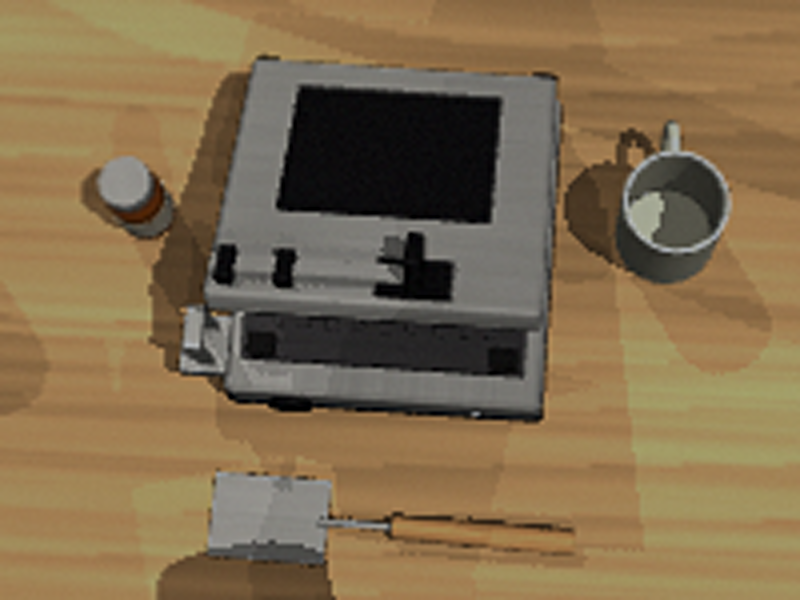

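View pics/scenec.png

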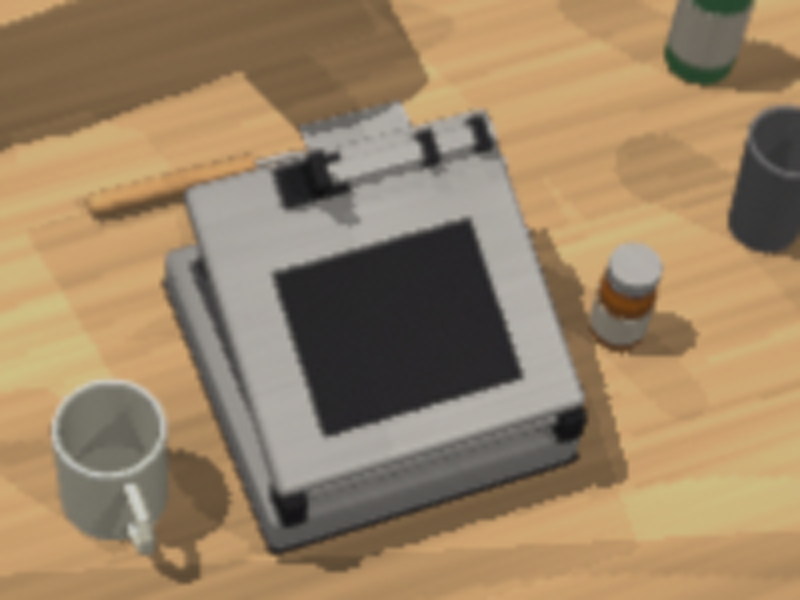

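```bash
cat > fit.py <<'E'
from h import *
from scipy.optimize import least_squares
import json
def world(p,P): # p x,y,yaw ; press frame points
    P=np.atleast_2d(P).astype(float);c,s=np.cos(p[2]),np.sin(p[2])
    return np.c_[p[0]+c*P[:,0]-s*P[:,1],p[1]+s*P[:,0]+c*P[:,1],P[:,2]]
def plate(t,P): # plate frame rel hinge -> press frame
    P=np.atleast_2d(P).astype(float);c,s=np.cos(t),np.sin(t)
    return np.c_[115+c*P[:,0]+s*P[:,2],P[:,1],76-s*P[:,0]+c*P[:,2]]
E
cat > f1.py <<'E'
from fit import *
T=snap('top');S=snap('scene')
cv=lambda l,o:np.array(l,float)/4+np.array(o)-.375
pl=[[-225,115,24],[-225,-115,24],[0,115,24],[0,-115,24]]
fin=[[-205,-30,61.5]]
ht=[[-125,120,0],[-125,-120,0]]
tp=cv([[208,300],[545,318],[258,60],[558,75],[414,238],[228,402],[543,420],],[150,120])
hs=[[125,-120,0],[125,120,0]]
sp=cv([[188,190],[490,113],[583,402],[275,490],[318,155],[278,550],[577,460]],[220,150])
pls=[pl[1],pl[0],pl[2],pl[3]]
def res(p):
    a=proj(T,world(p,np.r_[plate(p[3],pl),plate(p[3],fin),ht]))-tp
    b=proj(S,world(p,np.r_[plate(p[3],pls),plate(p[3],fin),hs]))-sp
    return np.r_[a,b].ravel()
r=least_squares(res,[500,50,0,.42],loss='soft_l1')
print(r.x);print(res(r.x).reshape(-1,2).round(1))
for n,P in [('fin_open',plate(r.x[3],fin)),('fin_level',plate(0,fin)),('keeper',[[-90,132,58]])]:print(n,world(r.x,P).round(1))
json.dump(r.x.tolist(),open('p.json','w'))
E
python3 f1.py
```

```text
[640.08697519  87.4162621   18.83518221 509.34936262]
[[-2.3 -1.6]
 [-1.1 -0.3]
 [-1.7 -1.2]
 [-0.4 -0.1]
 [ 0.4  3. ]
 [ 0.9  0.2]
 [-1.   1.1]
 [-1.4 -1.5]
 [-1.2 -2.7]
 [ 1.1 -0.6]
 [ 1.1  0.8]
 [-0.8  2.7]
 [-2.3  2.8]
 [-1.   1.6]]
fin_open [[591.4  58.1 214.3]]
fin_level [[549.7  58.7 137.5]]
keeper [[552.  220.7  58. ]]
```

```bash
sed -i "s/^def res/pl=np.array(pl,float);pls=np.array(pls,float)\ndef res/; s/plate(p\[3\],pl)/plate(p[3],pl+[p[4],0,0])/; s/plate(p\[3\],pls)/plate(p[3],pls+[p[4],0,0])/; s/\[500,50,0,.42\],/[640,87,-.014,.41,0],x_scale=[10,10,.1,.1,5],/" f1.py; python3 f1.py
```

```text
[ 6.39211321e+02  8.75143164e+01 -1.50567774e-02  4.09530285e-01
  1.48894051e+00]
[[-2.3 -1.7]
 [-1.1 -0.3]
 [-1.6 -1.3]
 [-0.4 -0.1]
 [ 0.4  3.4]
 [ 0.8  0.5]
 [-1.1  1.4]
 [-1.3 -1.3]
 [-1.2 -2.4]
 [ 1.1 -0.4]
 [ 1.1  1. ]
 [-0.9  2.4]
 [-2.4  2.5]
 [-1.1  1.4]]
fin_open [[590.2  58.2 214. ]]
fin_level [[548.8  58.9 137.5]]
keeper [[551.2 220.9  58. ]]
```

Request:
move_arm --steps '[[[0, 0, -1], 0.96, 0], [[0, 0, -1], 0.96, 0], [[0, 0, -1], 0.96, 0], [[0, 0, -1], 0.95, 0], [[0.6, -1, 0], 0, 0.4], [[0.6, -1, 0], 0, 0.4], [[0.6, -1, 0], 0, 0.4], [[0.6, -1, 0], 0, 0.4], [[0.6, -1, 0], 0, 0.4], [[0.6, -1, 0], 0, 0.4], [[0.6, -1, 0], 0, 0.4], [[0.6, -1, 0], 0, 0.4], [[0.6, -1, 0], 0, 0.4], [[0.6, -1, 0], 0, 0.4], [[0.6, -1, 0], 0, 0.4], [[0.6, -1, 0], 0, 0.4], [[0.6, -1, 0], 0, 0.4], [[0.6, -1, 0], 0, 0.4], [[0.6, -1, 0], 0, 0.4], [[0.6, -1, 0], 0, 0.4]]'

```text
t: 3.17
ee_pos: [442.6, -195.9, 301.4]
orientation: [3.141, -0.024, 0.001]
ft_force: [0.2, -0.8, -0.1]
width: 52.7
grasp_force: 0.0
```

Request:
move_arm --steps '[[[0.45, -1, 0], 0, 0.4], [[0.45, -1, 0], 0, 0.4], [[0.45, -1, 0], 0, 0.4], [[0.45, -1, 0], 0, 0.4], [[0.45, -1, 0], 0, 0.4], [[0.45, -1, 0], 0, 0.4], [[0.45, -1, 0], 0, 0.4], [[0.45, -1, -0.5], 0, 0.4], [[0.45, -1, -0.5], 0, 0.4], [[0.45, -0.6, 0], 0, 0.4], [[0, 0, 0], 0, 0.4], [[0, 0, 0], 0, 0.4]]'

```text
t: 4.17
ee_pos: [558.1, 41.4, 325.9]
orientation: [3.141, -0.022, -0.001]
ft_force: [0.5, -0.7, -0.5]
width: 52.9
grasp_force: 0.0
```

```bash
cat >> h.py <<'E'
def wsnap(f=None):
    o=ctrl.get_obs();d=snap('wrist',f)
    R=cv2.Rodrigues(np.array(o['orientation'],float))[0];M=np.array(d['mount'])
    d['rotation']=cv2.Rodrigues(R@M[:3,:3])[0].ravel();d['xyz']=R@M[:3,3]+o['ee_pos'];return d,o
E
python3 - <<'E'
from fit import *
d,o=wsnap('w1.png');print(o['ee_pos'],o['orientation'],d['mount'],d['camera_matrix'],d['k1'])
p=json.load(open('p.json'))
im=d['image'][:,:,::-1].copy()
F=[[-205,-30,61.5],[-219,-30,61.5],[-191,-30,61.5],[-205,-36,61.5],[-205,-24,61.5],[-225,115,24],[-225,-115,24]]
A=proj(d,world(p,plate(p[3],F)));B=proj(d,world(p,[[-125,120,58],[-125,-120,58],[-90,132,117.8]]))
print(A.round(),B.round())
for q in A:cv2.circle(im,tuple(int(v) for v in q),2,(0,0,255),-1)
for q in B:cv2.circle(im,tuple(int(v) for v in q),2,(255,0,0),-1)
cv2.imwrite('pics/w1m.png',im)
E
```

```text
[558.1225403   41.44587925 325.85694343] [ 3.14116857e+00 -2.15673787e-02 -1.04744530e-03] [[-2.86192642e-04 -9.66268396e-01 -2.57536998e-01  7.01035748e+01]
 [ 9.99999890e-01 -1.80872516e-04 -4.32641583e-04 -6.97085778e-01]
 [ 3.71466523e-04 -2.57537094e-01  9.66268341e-01 -1.84307384e+02]
 [ 0.00000000e+00  0.00000000e+00  0.00000000e+00  1.00000000e+00]] [[294.56864259   0.         274.63739   ]
 [  0.         294.56864259 210.67532698]
 [  0.           0.           1.        ]] -0.06511347065028747
[[258. 172.]
 [258. 185.]
 [258. 158.]
 [264. 172.]
 [252. 172.]
 [133. 198.]
 [336. 198.]] [[170. 207.]
 [321. 207.]
 [145. 193.]]
```

View pics/w1m.png

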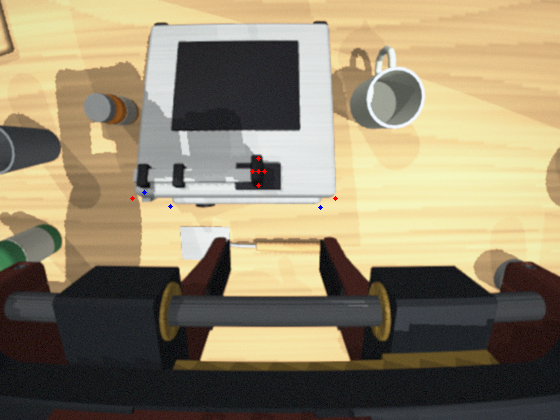

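Request:
move_arm --steps '[[[0.6, -0.35, 0.5], 0, 0.4], [[0.51, -0.34, 0.5], 0, 0.4], [[0, 0, 0.6], 0, 0.4], [[0, 0, 0.6], 0, 0.4], [[0, 0, 0.6], 0, 0.4], [[0, 0, 0.6], 0, 0.4], [[0, 0, 0.4], 0, 0.4], [[0, 0, 0.4], 0, 0.4], [[0, 0, 0], 0, 0.4], [[0, 0, 0], 0, 0.4]]'

```text
t: 5.05
ee_pos: [586.0, 57.3, 221.0]
orientation: [3.141, -0.025, -0.001]
ft_force: [-0.6, 0.3, -0.3]
width: 52.6
grasp_force: 0.0
```

```bash
python3 - <<'E'
from fit import *
d,o=wsnap('w2.png');print(o['ee_pos'],o['ft_force'])
p=json.load(open('p.json'))
A=proj(d,world(p,plate(p[3],[[-205,-30,61.5],[-219,-30,61.5],[-191,-30,61.5],[-205,-36,61.5],[-205,-24,61.5],[-219,-30,29.5]])))
print(A.round())
im=d['image'][:,:,::-1].copy()
for q in A:cv2.circle(im,tuple(int(v) for v in q),1,(0,0,255),-1)
cv2.imwrite('pics/w2m.png',cv2.resize(im[90:330,160:400],None,fx=2.4,fy=2.4))
E
```

```text
[585.96203212  57.32718361 220.99256823] [-0.55671614  0.27052932 -0.27201851]
[[274. 232.]
 [274. 252.]
 [274. 211.]
 [283. 232.]
 [266. 232.]
 [274. 253.]]
```

View pics/w2m.png

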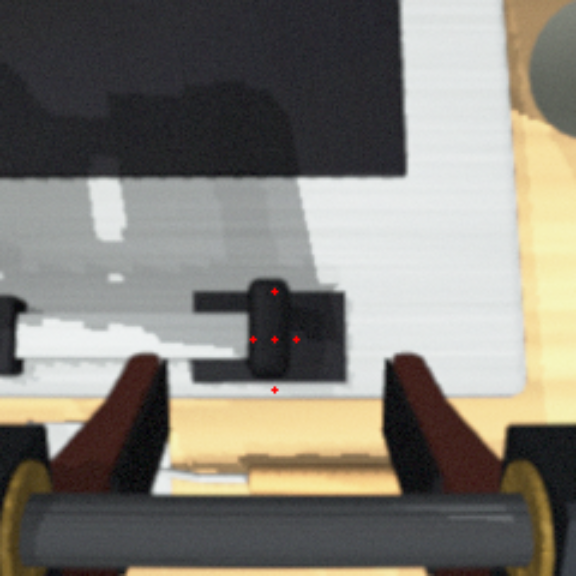

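Request:
move_arm --steps '[[[0.12, -0.11, 0.3], 0, 0.4], [[0, 0, 0.4], 0, 0.4], [[0, 0, 0.35], 0, 0.4], [[0, 0, 0], 0, 0.5], [[0, 0, 0], 0, 0.7], [[0, 0, 0], 0, 1], [[0, 0, 0], 0, 1], [[0, 0, 0], 0, 1], [[0, 0, 0], 0, 1]]'

```text
t: 5.85
ee_pos: [589.5, 60.5, 195.3]
orientation: [-3.141, 0.024, -0.001]
ft_force: [0.1, 0.0, -1.0]
width: 16.1
grasp_force: 0.0
```

Request:
move_arm --steps '[[[0, 0, 0], 0, 1], [[0, 0, 0], 0, 1], [[0, 0, 0], 0, 1]]'

```text
t: 6.1
ee_pos: [589.5, 60.4, 195.2]
orientation: [3.141, -0.024, 0.001]
ft_force: [0.4, -0.2, 1.5]
width: 10.7
grasp_force: 30.0
```

Request:
move_arm --steps '[[[-0.13, 0, 0.17], 0, 1], [[-0.13, 0, 0.17], 0, 1], [[-0.12, 0, 0.18], 0, 1], [[-0.12, 0, 0.18], 0, 1], [[-0.11, 0, 0.18], 0, 1], [[-0.11, 0, 0.19], 0, 1], [[-0.1, 0, 0.19], 0, 1], [[-0.1, 0, 0.2], 0, 1], [[0, 0, 0], 0, 1]]'

```text
t: 6.85
ee_pos: [567.8, 60.8, 159.1]
orientation: [-3.141, 0.024, -0.006]
ft_force: [1.6, -1.8, 6.5]
width: 11.1
grasp_force: 30.0
```

Request:
move_arm --steps '[[[-0.09, 0, 0.165], 0, 1], [[-0.08, 0, 0.165], 0, 1], [[-0.075, 0, 0.165], 0, 1], [[-0.07, 0, 0.165], 0, 1], [[-0.065, 0, 0.165], 0, 1], [[-0.06, 0, 0.165], 0, 1], [[-0.055, 0, 0.165], 0, 1], [[-0.05, 0, 0.165], 0, 1], [[0, 0, 0], 0, 1], [[0, 0, 0], 0, 1]]'

```text
t: 7.68
ee_pos: [555.4, 61.1, 127.1]
orientation: [-3.141, 0.024, -0.009]
ft_force: [3.3, -1.9, 9.4]
width: 11.4
grasp_force: 30.0
```

Request:
move_arm --steps '[[[-0.03, 0, 0.08], 0, 1], [[-0.03, 0, 0.08], 0, 1], [[-0.02, 0, 0.04], 0, 1], [[0, 0, 0], 0, 1], [[0, 0, 0], 0, 1]]'

```text
t: 8.1
ee_pos: [554.0, 61.1, 122.4]
orientation: [-3.141, 0.024, -0.011]
ft_force: [2.2, -1.1, 9.1]
width: 11.2
grasp_force: 30.0
```

```bash
python3 - <<'E'
from fit import *
o=ctrl.get_obs();print(o['ee_pos'],o['ft_force'],o['moment'])
d=snap('scene','s2.png')
cv2.imwrite('pics/s2c.png',cv2.resize(d['image'][150:300,220:420,::-1],None,fx=4,fy=4,interpolation=2))
E
```

```text
[553.96581036  61.13094114 122.43414561] [ 2.22389276 -1.14222461  9.08078321] [-0.24097266 -0.84129802  0.00831878]
```

View pics/s2c.png

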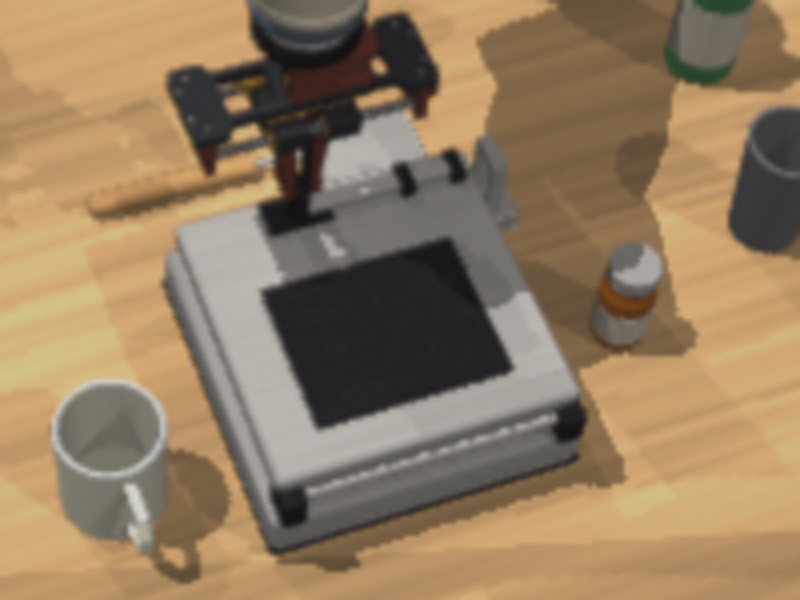

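Request:
move_arm --steps '[[[-0.01, 0, 0.04], 0, 1], [[-0.01, 0, 0.04], 0, 1], [[0, 0, 0], 0, 1], [[0, 0, 0], 0, 1]]'

```text
t: 8.48
ee_pos: [553.4, 61.2, 120.4]
orientation: [-3.141, 0.024, -0.01]
ft_force: [2.6, -1.1, 9.0]
width: 11.3
grasp_force: 30.0
```

Request:
move_arm --steps '[[[-0.01, 0, 0.04], 0, 1], [[0, 0, 0], 0, 1], [[0, 0, 0], 0, 1]]'

```text
t: 8.73
ee_pos: [553.1, 61.2, 119.4]
orientation: [-3.141, 0.024, -0.01]
ft_force: [3.2, -1.5, 10.0]
width: 11.7
grasp_force: 30.0
```

Request:
move_arm --steps '[[[-0.01, 0, 0.03], 0, 1], [[0, 0, 0], 0, 1], [[0, 0, 0], 0, 1]]'

```text
t: 8.98
ee_pos: [552.8, 61.2, 118.7]
orientation: [-3.141, 0.024, -0.01]
ft_force: [3.0, -1.2, 10.2]
width: 11.3
grasp_force: 30.0
```

Request:
move_arm --steps '[[[0, 0, 0.03], 0, 1], [[0, 0, 0], 0, 1], [[0, 0, 0], 0, 1]]'

```text
t: 9.23
ee_pos: [552.7, 61.2, 117.9]
orientation: [-3.141, 0.024, -0.01]
ft_force: [2.2, -1.8, 9.8]
width: 11.5
grasp_force: 30.0
```

Request:
move_arm --steps '[[[0, 0, 0.03], 0, 1], [[0, 0, 0], 0, 1], [[0, 0, 0], 0, 1]]'

```text
t: 9.48
ee_pos: [552.5, 61.2, 117.1]
orientation: [-3.141, 0.024, -0.009]
ft_force: [2.0, -1.3, 10.3]
width: 11.0
grasp_force: 30.0
```

Request:
move_arm --steps '[[[0, 0, 0.03], 0, 1], [[0, 0, 0], 0, 1], [[0, 0, 0], 0, 1]]'

```text
t: 9.73
ee_pos: [552.2, 61.2, 116.3]
orientation: [-3.141, 0.024, -0.008]
ft_force: [1.6, -0.8, 10.8]
width: 11.2
grasp_force: 30.0
```

Request:
move_arm --steps '[[[0, 0, 0.02], 0, 1], [[0, 0, 0], 0, 1], [[0, 0, 0], 0, 1]]'

```text
t: 9.98
ee_pos: [552.1, 61.2, 115.8]
orientation: [-3.141, 0.024, -0.008]
ft_force: [1.4, -1.7, 10.7]
width: 11.8
grasp_force: 30.0
```

Request:
move_arm --steps '[[[0, 0, 0.02], 0, 1], [[0, 0, 0], 0, 1], [[0, 0, 0], 0, 1]]'

```text
t: 10.23
ee_pos: [552.0, 61.2, 115.2]
orientation: [-3.141, 0.024, -0.008]
ft_force: [0.6, -1.5, 10.5]
width: 11.3
grasp_force: 30.0
```

Request:
move_arm --steps '[[[0, 0, 0.02], 0, 1], [[0, 0, 0], 0, 1], [[0, 0, 0], 0, 1]]'

```text
t: 10.48
ee_pos: [551.9, 61.2, 114.7]
orientation: [-3.141, 0.024, -0.007]
ft_force: [0.3, -0.3, 11.2]
width: 11.0
grasp_force: 30.0
```

Request:
move_arm --steps '[[[0, 0, 0.02], 0, 1], [[0, 0, 0], 0, 1], [[0, 0, 0], 0, 1]]'

```text
t: 10.73
ee_pos: [551.8, 61.2, 114.2]
orientation: [-3.141, 0.024, -0.007]
ft_force: [0.6, -1.7, 10.8]
width: 11.5
grasp_force: 30.0
```

```bash
python3 - <<'E'
from fit import *
p=json.load(open('p.json'))
d=snap('scene')
im=cv2.resize(d['image'][150:300,220:420,::-1],None,fx=4,fy=4,interpolation=2)
for t,c in[(0,(0,0,255)),(.04,(0,255,0))]:
  for q in proj(d,world(p,plate(t,[[-225,-115,24],[-225,115,24]]))):cv2.circle(im,tuple(int(v) for v in (q-[220,150])*4+1.5),3,c,-1)
cv2.imwrite('pics/s3c.png',im)
E
```

```text
(no output)
```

View pics/s3c.png

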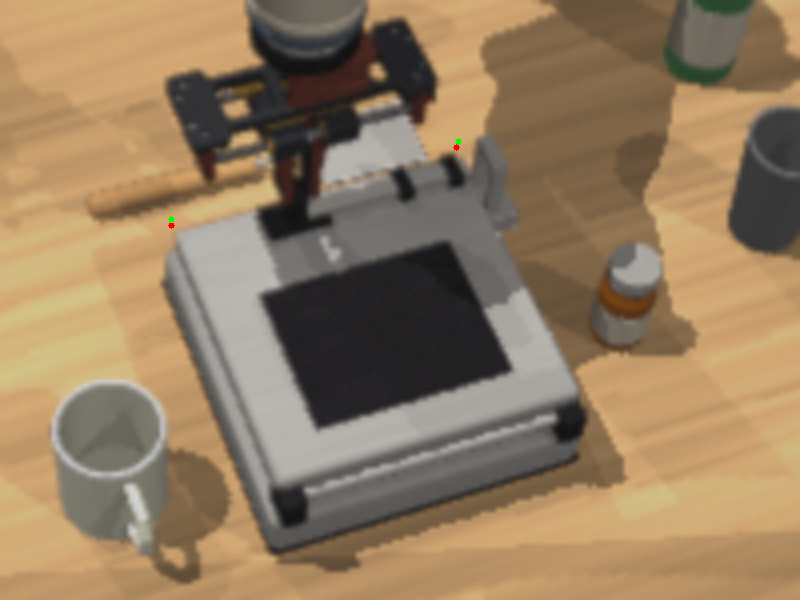

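Request:
move_arm --steps '[[[0, 0, 0.03], 0, 1], [[0, 0, 0], 0, 1], [[0, 0, 0], 0, 1]]'

```text
t: 11.03
ee_pos: [551.7, 61.2, 113.4]
orientation: [-3.141, 0.024, -0.007]
ft_force: [0.1, -1.7, 9.9]
width: 11.4
grasp_force: 30.0
```

Request:
move_arm --steps '[[[0, 0, 0.03], 0, 1], [[0, 0, 0], 0, 1], [[0, 0, 0], 0, 1]]'

```text
t: 11.28
ee_pos: [551.6, 61.2, 112.8]
orientation: [-3.141, 0.024, -0.006]
ft_force: [-0.3, -0.9, 12.5]
width: 11.3
grasp_force: 30.0
```

Request:
move_arm --steps '[[[0, 0, 0.02], 0, 1], [[0, 0, 0], 0, 1], [[0, 0, 0], 0, 1]]'

```text
t: 11.53
ee_pos: [551.6, 61.2, 112.8]
orientation: [-3.141, 0.024, -0.007]
ft_force: [-3.0, -1.0, 17.3]
width: 11.4
grasp_force: 30.0
```

Request:
move_arm --steps '[[[0, -0.1, 0], 0, 1], [[0, -0.1, 0], 0, 1], [[0, -0.1, 0], 0, 1], [[0, -0.1, 0], 0, 1], [[0, -0.1, 0], 0, 1], [[0, 0, 0], 0, 1]]'

```text
t: 12.03
ee_pos: [551.8, 74.2, 112.7]
orientation: [-3.141, 0.024, -0.007]
ft_force: [-2.9, -0.1, 17.7]
width: 10.9
grasp_force: 30.0
```

Request:
move_arm --steps '[[[0, -0.08, 0], 0, 1], [[0, -0.08, 0], 0, 1], [[0, -0.08, 0], 0, 1], [[0, 0, 0], 0, 1], [[0, 0, 0], 0, 1]]'

```text
t: 12.45
ee_pos: [551.9, 80.1, 112.7]
orientation: [-3.141, 0.024, -0.007]
ft_force: [-1.2, 1.2, 16.0]
width: 11.4
grasp_force: 30.0
```

Request:
move_arm --steps '[[[0, -0.08, 0], 0, 1], [[0, -0.08, 0], 0, 1], [[0, -0.08, 0], 0, 1], [[0, -0.08, 0], 0, 1], [[0, -0.08, 0], 0, 1], [[0, 0, 0], 0, 1]]'

```text
t: 12.95
ee_pos: [552.0, 90.2, 112.7]
orientation: [-3.141, 0.024, -0.007]
ft_force: [-2.5, 0.4, 16.7]
width: 11.6
grasp_force: 30.0
```

Passed through the keeper without resistance (29 mm). Now to the end stop in small steps.

Request:
move_arm --steps '[[[0, -0.08, 0], 0, 1], [[0, -0.08, 0], 0, 1], [[0, -0.06, 0], 0, 1], [[0, 0, 0], 0, 1], [[0, 0, 0], 0, 1]]'

```text
t: 13.37
ee_pos: [552.1, 93.7, 112.7]
orientation: [3.139, -0.023, 0.006]
ft_force: [-1.8, -10.5, 17.8]
width: 11.5
grasp_force: 30.0
```

Request:
move_arm --steps '[[[0, -0.04, 0], 0, 1], [[0, 0, 0], 0, 1], [[0, 0, 0], 0, 1]]'

```text
t: 13.62
ee_pos: [552.0, 93.8, 112.7]
orientation: [3.138, -0.023, 0.006]
ft_force: [-1.6, -13.0, 17.9]
width: 11.3
grasp_force: 30.0
```

Request:
move_arm --steps '[[[0, -0.03, 0], 0, 1], [[0, 0, 0], 0, 1], [[0, 0, 0], 0, 1]]'

```text
t: 13.87
ee_pos: [552.0, 93.8, 112.6]
orientation: [3.137, -0.022, 0.006]
ft_force: [-1.2, -17.7, 17.7]
width: 11.1
grasp_force: 30.0
```

Request:
move_arm --steps '[[[0, 0.08, 0], 0, 1], [[0, 0, 0], 0, 1]]'

```text
t: 14.03
ee_pos: [552.1, 93.6, 112.6]
orientation: [3.14, -0.024, 0.006]
ft_force: [-1.4, -6.7, 15.8]
width: 11.3
grasp_force: 30.0
```

```bash
python3 - <<'E'
from fit import *
d,o=wsnap('w4.png');print(o['ee_pos'],o['ft_force'])
t=snap('top','t4.png')
a=cv2.resize(d['image'][80:300,140:360,::-1],(600,600),interpolation=2)
b=cv2.resize(t['image'][150:230,180:260,::-1],(600,600),interpolation=2)
cv2.imwrite('pics/c4.png',cv2.resize(np.hstack([a,b]),(800,400)))
p=json.load(open('p.json'))
for s in (30,33,36):print(proj(d,world(p,plate(0,[[-205,-30+s,61.5],[-205,-30+s+138,29]]))).round(1),proj(t,world(p,plate(0,[[-205,-30+s+138,29]]))).round(1))
E
```

```text
[552.14873683  93.64292809 112.6173842 ] [-1.40960936 -6.73894045 15.75320136]
[[284.2 260.6]
 [ 89.  240.4]] [[196.4 202.2]]
[[279.1 260.6]
 [ 85.  240.4]] [[195.4 202.2]]
[[274.  260.6]
 [ 81.1 240.3]] [[194.4 202.1]]
```

View pics/c4.png

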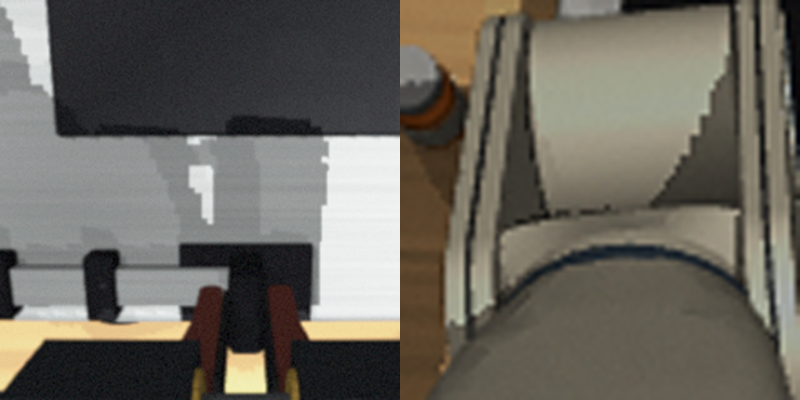

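```bash
python3 - <<'E'
import cv2,numpy as np
a=cv2.imread('pics/w2.png')[200:260,60:320];b=cv2.imread('pics/w4.png')[205:265,110:370]
b=cv2.convertScaleAbs(b,alpha=1.6,beta=10);a=cv2.convertScaleAbs(a,alpha=1.6,beta=10)
cv2.imwrite('pics/c5.png',cv2.resize(np.vstack([a,b]),None,fx=3,fy=3,interpolation=2))
E
```

```text
(no output)
```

View pics/c5.png

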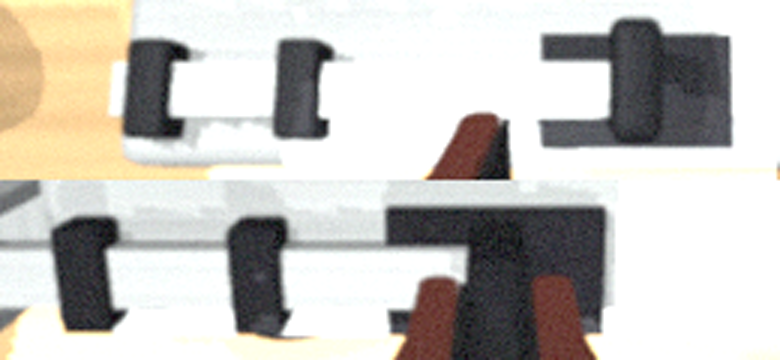

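Request:
move_arm --steps '[[[0, 0.02, 0], 0, 1], [[0, 0, -0.02], 0, 0.9], [[0, 0, 0], 0, 0.7], [[0, 0, 0], 0, 0.6], [[0, 0, 0], 0, 0.5], [[0, 0, 0], 0, 0.5], [[0, 0, -0.1], 0, 0.5], [[0, 0, -0.2], 0, 0.5], [[0, 0, -0.4], 0, 0.5], [[0, 0, -0.6], 0, 0.5], [[0, 0, -0.8], 0, 0.5], [[0, 0, -0.8], 0, 0.5], [[0, 0, -0.8], 0, 0.5], [[0, 0, -0.8], 0, 0.5], [[0, 0, 0], 0, 0.5], [[0, 0, 0], 0, 0.5]]'

```text
t: 15.47
ee_pos: [551.0, 94.5, 225.0]
orientation: [-3.141, 0.024, -0.005]
ft_force: [0.3, -0.3, -0.0]
width: 43.8
grasp_force: 0.0
```

```bash
python3 - <<'E'
from fit import *
d,o=wsnap('w5.png');print(o['ee_pos'],o['ft_force'],o['width'])
p=json.load(open('p.json'))
for s in (30,33,36):print(proj(d,world(p,plate(0,[[-205,-30+s,61.5],[-205,-30+s+138,29]]))).round(1))
print(proj(d,world(p,[[-90,132,117.8],[-90,138,117.8],[-110,115,100],[-90,-115,100]])).round(1))
a=cv2.convertScaleAbs(d['image'][130:280,100:360,::-1],alpha=1.3)
cv2.imwrite('pics/c6.png',cv2.resize(a,None,fx=3,fy=3,interpolation=2))
E
```

```text
[550.9536728   94.53414014 225.00890642] [ 0.32865296 -0.30456605 -0.01859535] 43.769704973540165
[[281.5 210.2]
 [152.3 202.6]]
[[278.4 210.2]
 [149.6 202.6]]
[[275.2 210.2]
 [146.9 202.7]]
[[153.  205.5]
 [147.4 205.5]
 [176.4 219.2]
 [386.4 201.5]]
```

View pics/c6.png

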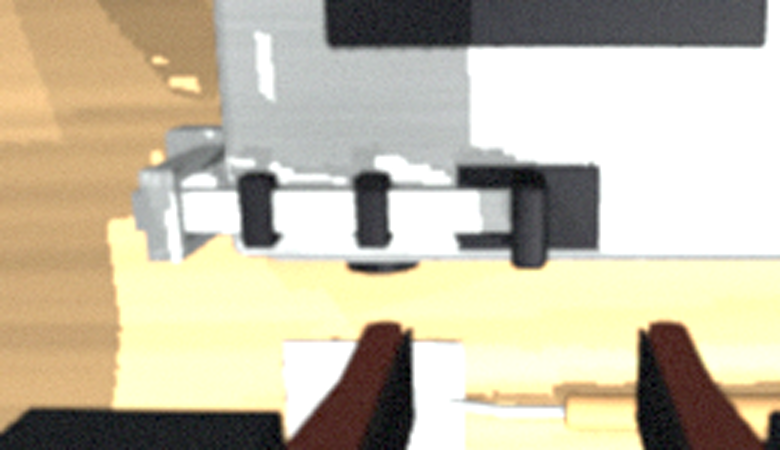

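Request:
move_arm --steps '[[[0, 0.5, 0], 0, 1], [[0, 0.6, 0], 0, 1], [[0, 0.2, 0], 0, 1], [[0, 0, 0], 0, 1], [[0, 0, 0], 0, 1], [[0, 0, 0], 0, 1], [[0, 0, 0.8], 0, 1], [[0, 0, 0.8], 0, 1], [[0, 0, 0.8], 0, 1], [[0, 0, 0.8], 0, 1], [[0, 0, 0.6], 0, 1], [[0, 0, 0.4], 0, 1], [[0, 0, 0], 0, 1], [[0, 0, 0], 0, 1]]'

```text
t: 16.68
ee_pos: [549.6, 62.2, 118.3]
orientation: [3.141, -0.024, -0.001]
ft_force: [0.3, 0.3, 0.3]
width: 0.4
grasp_force: 0.0
```

Request:
move_arm --steps '[[[0, -0.1, 0], 0, 1], [[0, -0.1, 0], 0, 1], [[0, 0, 0], 0, 1]]'

```text
t: 16.93
ee_pos: [550.5, 67.4, 119.4]
orientation: [-3.141, 0.024, -0.003]
ft_force: [-0.4, -0.9, 0.2]
width: 0.4
grasp_force: 0.0
```

Request:
move_arm --steps '[[[0, -0.08, 0], 0, 1], [[0, -0.08, 0], 0, 1], [[0, 0, 0], 0, 1]]'

```text
t: 17.18
ee_pos: [550.0, 71.2, 118.7]
orientation: [-3.141, 0.024, -0.001]
ft_force: [0.6, 0.4, -0.0]
width: 0.6
grasp_force: 0.0
```

Request:
move_arm --steps '[[[0, -0.08, 0], 0, 1], [[0, -0.04, 0], 0, 1], [[0, 0, 0], 0, 1]]'

```text
t: 17.43
ee_pos: [549.9, 74.1, 118.4]
orientation: [-3.141, 0.024, 0.0]
ft_force: [-0.2, 0.2, -0.5]
width: 0.7
grasp_force: 0.0
```

Request:
move_arm --steps '[[[0, -0.04, 0], 0, 1], [[0, -0.04, 0], 0, 1], [[0, 0, 0], 0, 1]]'

```text
t: 17.68
ee_pos: [549.9, 76.0, 118.4]
orientation: [-3.141, 0.024, 0.0]
ft_force: [-0.1, 0.4, 0.0]
width: 0.4
grasp_force: 0.0
```

Request:
move_arm --steps '[[[0, -0.04, 0], 0, 1], [[0, -0.04, 0], 0, 1], [[0, 0, 0], 0, 1]]'

```text
t: 17.93
ee_pos: [550.0, 78.0, 118.4]
orientation: [-3.141, 0.024, 0.0]
ft_force: [0.1, -0.0, -0.1]
width: 0.1
grasp_force: 0.0
```

Request:
move_arm --steps '[[[0, -0.04, 0], 0, 1], [[0, -0.02, 0], 0, 1], [[0, 0, 0], 0, 1]]'

```text
t: 18.18
ee_pos: [550.0, 79.5, 118.4]
orientation: [-3.141, 0.024, -0.0]
ft_force: [0.4, 0.0, 0.4]
width: 0.4
grasp_force: 0.0
```

Request:
move_arm --steps '[[[0, -0.03, 0], 0, 1], [[0, 0, 0], 0, 1], [[0, 0, 0], 0, 1]]'

```text
t: 18.43
ee_pos: [550.0, 80.1, 118.5]
orientation: [3.141, -0.024, 0.0]
ft_force: [0.5, -0.6, 0.5]
width: 0.3
grasp_force: 0.4
```

Request:
move_arm --steps '[[[0, -0.03, 0], 0, 1], [[0, 0, 0], 0, 1], [[0, 0, 0], 0, 1]]'

```text
t: 18.68
ee_pos: [550.0, 80.7, 118.5]
orientation: [3.141, -0.024, 0.0]
ft_force: [-0.6, -2.4, 1.3]
width: 0.6
grasp_force: 1.2
```

Request:
move_arm --steps '[[[0, -0.03, 0], 0, 1], [[0, 0, 0], 0, 1], [[0, 0, 0], 0, 1]]'

```text
t: 18.93
ee_pos: [550.1, 81.3, 118.6]
orientation: [3.141, -0.024, 0.0]
ft_force: [-0.0, -5.6, 3.3]
width: 0.4
grasp_force: 2.4
```

Request:
move_arm --steps '[[[0, -0.03, 0], 0, 1], [[0, 0, 0], 0, 1], [[0, 0, 0], 0, 1]]'

```text
t: 19.18
ee_pos: [550.1, 81.8, 118.6]
orientation: [3.141, -0.024, 0.0]
ft_force: [-0.6, -7.0, 4.4]
width: 0.6
grasp_force: 3.1
```

Request:
move_arm --steps '[[[0, -0.04, 0], 0, 1], [[0, 0, 0], 0, 1], [[0, 0, 0], 0, 1]]'

```text
t: 19.43
ee_pos: [550.4, 83.4, 118.8]
orientation: [-3.141, 0.024, -0.001]
ft_force: [-0.6, -3.4, 4.8]
width: 0.4
grasp_force: 2.5
```

Request:
move_arm --steps '[[[0, -0.04, 0], 0, 1], [[0, 0, 0], 0, 1], [[0, 0, 0], 0, 1]]'

```text
t: 19.68
ee_pos: [550.4, 84.6, 118.7]
orientation: [-3.141, 0.024, -0.001]
ft_force: [-0.2, -3.8, 4.8]
width: 0.7
grasp_force: 2.6
```

Request:
move_arm --steps '[[[0, -0.03, 0], 0, 1], [[0, 0, 0], 0, 1], [[0, 0, 0], 0, 1]]'

```text
t: 19.93
ee_pos: [550.4, 85.3, 118.7]
orientation: [-3.141, 0.024, -0.001]
ft_force: [0.3, -3.5, 4.7]
width: 0.8
grasp_force: 2.6
```

Request:
move_arm --steps '[[[0, -0.03, 0], 0, 1], [[0, 0, 0], 0, 1], [[0, 0, 0], 0, 1]]'

```text
t: 20.18
ee_pos: [550.4, 86.0, 118.7]
orientation: [-3.141, 0.024, -0.001]
ft_force: [0.4, -3.8, 5.8]
width: 0.8
grasp_force: 2.8
```

```bash
python3 - <<'E'
from fit import *
d,o=wsnap('w6.png');print(o['ee_pos'],o['ft_force'],o['width'])
s=snap('scene','s6.png')
a=cv2.resize(cv2.convertScaleAbs(d['image'][180:300,100:340,::-1],alpha=1.5),(800,400),interpolation=2)
b=cv2.resize(s['image'][170:215,270:360,::-1],(400,200),interpolation=2)
cv2.imwrite('pics/c7.png',np.vstack([a,np.hstack([b,b*0])]))
E
```

```text
[550.4454688   86.04462497 118.72094214] [ 0.37018732 -3.79210251  5.79312797] 0.765141269486459
```

View pics/c7.png

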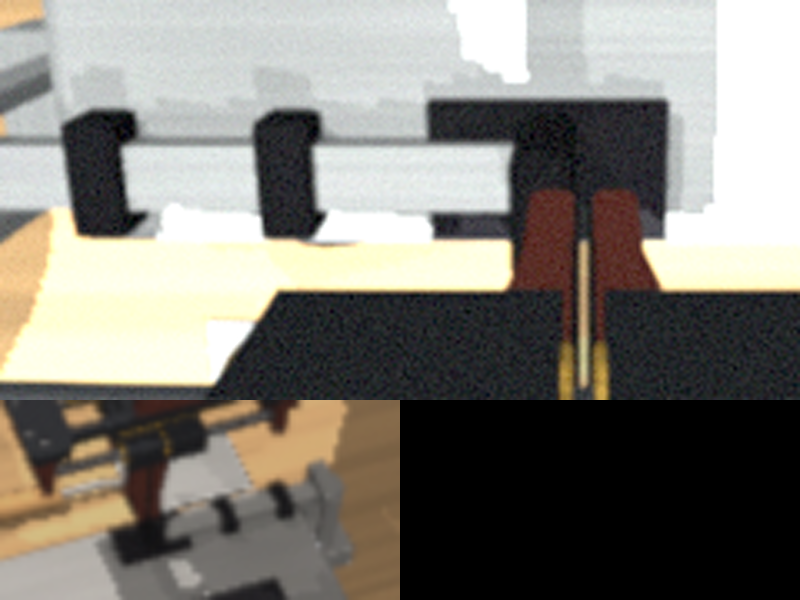

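```bash
python3 - <<'E'
from fit import *
p=json.load(open('p.json'));p[0]+=4
M=np.array(snap('wrist')['mount']);o=ctrl.get_obs()
d=snap('wrist')
def cam(pos,rv):
    R=cv2.Rodrigues(np.array(rv,float))[0];e=dict(d);e['rotation']=cv2.Rodrigues(R@M[:3,:3])[0].ravel();e['xyz']=R@M[:3,3]+pos;return e
for nm,e,off,k in[('w5',cam([551,94.5,225.],[-3.141,.024,-.005]),(100,130),3),('w6',cam(o['ee_pos'],o['orientation']),(100,180),3.333)]:
    for s in(35,):
        F=[[x,-30+s+y,z] for z in(29.5,61.5) for x in(-219,-191) for y in(-6,6)]
        print(nm,((proj(e,world(p,plate(0,F)))-off)*k).round().tolist())
        print(' foot',((proj(e,world(p,plate(0,[[-219,-30+s-25,29.5],[-191,-30+s+25,29.5],[-225,0,24]])))-off)*k).round().tolist())
    for z in(0,19):print(' finger tip corners',((proj(e,np.array(o['ee_pos'] if nm=='w6' else [551,94.5,225.])+[[10,12,z],[-10,12,z]])-off)*k).round().tolist())
for t in['fin_top','bolt_tip','keeper']:
    b=cams.boxes_of('wrist',t);print(t,[(np.round(x['rect']),round(x['p'],2)) for x in b[:2]])
print(o['joint_torque'].round(2))
E
```

```text
w5 [[545.0, 245.0], [511.0, 245.0], [545.0, 168.0], [511.0, 168.0], [547.0, 271.0], [510.0, 271.0], [548.0, 185.0], [509.0, 185.0]]
 foot [[598.0, 245.0], [456.0, 168.0], [542.0, 257.0]]
 finger tip corners [[472.0, 291.0], [475.0, 376.0]]
 finger tip corners [[467.0, 321.0], [470.0, 413.0]]
w6 [[577.0, 231.0], [522.0, 231.0], [577.0, 106.0], [519.0, 106.0], [576.0, 297.0], [511.0, 297.0], [576.0, 153.0], [508.0, 153.0]]
 foot [[665.0, 231.0], [428.0, 106.0], [573.0, 246.0]]
 finger tip corners [[524.0, 157.0], [528.0, 251.0]]
 finger tip corners [[518.0, 190.0], [522.0, 292.0]]
fin_top [(array([184., 237., 232.,  51.]), 0.61)]
bolt_tip [(array([186., 234., 234.,  48.]), 0.82), (array([503.,  59., 113., 118.]), 0.26)]
keeper [(array([ 93., 229.,  46.,  67.]), 0.89)]
[ 1.860e+00 -4.728e+01 -2.107e+01  7.700e-01 -2.800e-01  1.000e-02]
```

```bash
python3 - <<'E'
from fit import *
from scipy.optimize import fsolve
p=json.load(open('p.json'));p[0]+=4
d=snap('wrist');M=np.array(d['mount'])
def cam(pos,rv):
    R=cv2.Rodrigues(np.array(rv,float))[0];e=dict(d);e['rotation']=cv2.Rodrigues(R@M[:3,:3])[0].ravel();e['xyz']=R@M[:3,3]+pos;return e
def edges(f,row,a,b):
    g=cv2.cvtColor(cv2.imread('pics/'+f),cv2.COLOR_BGR2GRAY)[row-1:row+2].mean(0);D=np.abs(np.diff(g))
    return [(i,round(g[i]),round(g[i+1])) for i in range(a,b) if D[i]>25]
print('w2 panel',edges('w2.png',150,80,360));print('w2 foot',edges('w2.png',214,60,360),edges('w2.png',246,60,360))
print('w5 panel',edges('w5.png',140,150,400));print('w5 foot',edges('w5.png',188,120,400),edges('w5.png',209,120,400))
E
```

```text
w2 panel [(93, 200, 164), (150, 140, 76), (151, 76, 37), (327, 43, 88), (328, 88, 167), (329, 167, 227)]
w2 foot [(102, 122, 85), (103, 85, 57), (151, 146, 119), (152, 119, 75), (153, 75, 50), (239, 150, 103), (240, 103, 53), (302, 42, 109), (303, 109, 193)] [(168, 140, 172), (208, 220, 173), (209, 173, 104), (210, 104, 51), (228, 17, 81), (229, 81, 171), (230, 171, 225), (238, 228, 176), (239, 176, 101), (240, 101, 58), (303, 67, 137), (304, 137, 191), (318, 228, 184), (319, 184, 94), (320, 94, 22), (338, 44, 73), (339, 73, 140), (340, 140, 206)]
w5 panel [(207, 131, 93), (208, 93, 46), (354, 80, 149), (355, 149, 225)]
w5 foot [(157, 134, 103), (175, 132, 158), (190, 61, 97), (191, 97, 156), (192, 156, 198), (228, 60, 104), (229, 104, 169), (230, 169, 211), (247, 216, 186), (251, 131, 83), (252, 83, 38), (298, 57, 100), (299, 100, 187), (300, 187, 230)] [(135, 151, 195), (147, 207, 180), (148, 180, 147), (155, 159, 202), (156, 202, 230), (158, 230, 201), (159, 201, 143), (160, 143, 109), (176, 196, 170), (179, 163, 117), (180, 117, 61), (191, 35, 72), (192, 72, 130), (193, 130, 178), (217, 189, 132), (218, 132, 68), (219, 68, 40), (229, 55, 125), (230, 125, 197), (250, 218, 169), (251, 169, 104), (252, 104, 66), (298, 61, 126), (299, 126, 216)]
```

```bash
python3 - <<'E'
from fit import *
from scipy.optimize import fsolve
p=json.load(open('p.json'));p[0]+=4
d=snap('wrist');M=np.array(d['mount'])
def cam(pos,rv):
    R=cv2.Rodrigues(np.array(rv,float))[0];e=dict(d);e['rotation']=cv2.Rodrigues(R@M[:3,:3])[0].ravel();e['xyz']=R@M[:3,3]+pos;return e
c2=cam([585.96,57.33,220.99],[3.141,-.025,-.001]);c5=cam([550.95,94.53,225.01],[-3.141,.024,-.005])
def un(e,t,z,px):return fsolve(lambda q:proj(e,world(p,plate(t,[[q[0],q[1],z]])))[0]-px,[-200,0]).round(2)
for t in(.41,.42):
  print('w2',t,[un(c2,t,24,q) for q in[(151.5,150),(328.7,150)]],[un(c2,t,29.5,q) for q in[(240.3,214),(303.4,214),(239.6,246),(304.2,246)]])
print('w5',[un(c5,0,24,q) for q in[(208.2,140),(355.3,140)]],[un(c5,0,29.5,q) for q in[(252,188),(299.8,188),(251.5,209),(299.3,209)]])
E
```

```text
w2 0.41 [array([-136.24,   74.85]), array([-136.95,  -76.04])] [array([-192.24,   -2.95]), array([-192.3 ,  -53.15]), array([-217.56,   -2.78]), array([-217.61,  -53.4 ])]
w2 0.42 [array([-137.  ,   74.24]), array([-137.7 ,  -75.78])] [array([-192.81,   -3.17]), array([-192.87,  -52.96]), array([-217.93,   -3.04]), array([-217.98,  -53.19])]
w5 [array([-144.05,   74.87]), array([-144.01,  -76.62])] [array([-193.28,   30.21]), array([-193.3 ,  -19.83]), array([-215.99,   31.19]), array([-216.  ,  -19.77])]
```

Request:
move_arm --steps '[[[0, 0.02, -0.2], 0, 1], [[0, 0, -0.5], 0, 1], [[0, 0, -0.8], 0, 1], [[0, 0, -0.8], 0, 1], [[0, 0, -0.8], 0, 1], [[0, 0, -0.8], 0, 1], [[0, 0, -0.3], 0, 1], [[0, 0, 0], 0, 1], [[0, 0, 0], 0, 1]]'

```text
t: 21.38
ee_pos: [549.7, 85.7, 223.0]
orientation: [-3.141, 0.024, 0.0]
ft_force: [0.1, 0.0, -0.1]
width: 0.6
grasp_force: 0.0
```

```bash
python3 - <<'E'
from fit import *
from scipy.optimize import fsolve
p=json.load(open('p.json'));p[0]+=4
d,o=wsnap('w7.png');print(o['ee_pos'],o['ft_force'])
a=(proj(d,world(p,plate(0,[[-144,75,24],[-144,-76.5,24],[-193,30.5,29.5],[-193,-19.8,29.5]])))).round(1);print(a)
g=cv2.cvtColor(d['image'],cv2.COLOR_RGB2GRAY).astype(float)
for r in(int(a[0,1])-2,int(a[2,1])+2):
    D=np.diff(g[r-1:r+2].mean(0));print(r,[i for i in range(180,400) if abs(D[i])>30])
for n in('top','scene'):
    snap(n)
    for t in('mug','spice_jar','spatula'):print(n,t,[(np.round(b['rect']).tolist(),round(b['p'],2)) for b in cams.boxes_of(n,t)[:1]])
E
```

```text
[549.73336805  85.65929568 222.97652598] [ 0.13117581  0.0190639  -0.12495476]
[[198.9 138.6]
 [347.2 138.5]
 [243.  186.7]
 [291.4 186.7]]
136 [198, 199, 346, 347]
188 [181, 182, 183, 203, 206, 207, 208, 220, 221, 240, 241, 242, 243, 290, 291]
top mug [([319.0, 171.0, 32.0, 45.0], 0.78)]
top spice_jar [([181.0, 168.0, 14.0, 19.0], 0.46)]
top spatula [([276.0, 255.0, 32.0, 6.0], 0.62)]
scene mug [([246.0, 265.0, 25.0, 45.0], 0.69)]
scene spice_jar [([378.0, 223.0, 18.0, 28.0], 0.84)]
scene spatula [([284.0, 188.0, 85.0, 31.0], 0.89)]
```

The edges match the prediction: plate level, bolt at about 36 mm, bystanders where they were.

```bash
python3 -c "
from workcell import ctrl
print(ctrl.close_job())"
```

```text
the job is handed in; nothing more can be done
None
```

The press is shut and the job is handed in: plate level, bolt about 36 mm across (fully home by wrist-camera measurement), forces under about 18 N per axis (25 N combined for one moment at the end stop), and mug, jar and spatula not touched; a later check push slid over the fin top without moving the bolt.

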